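# Lay out the trunking kit for the next wall socket

### The job

Lay out the kit for the next wall socket: put the white elbow, the tee and the square wall box upright into the trays whose cut-outs match their outlines, lying flat on the tray floors. Once the box is in its tray and let go, set the extension frame on top of it with the frame's two lugs dropped fully into the box's two notches. Leave the tape roll, the carton and the screwdriver where they are.

Things in the scene. Friction and masses are not known exactly. Their poses are not given: they have to be found in the camera images.
- elbow_c (a point): White L-shaped trunking elbow, loose, 60 g, flat on the desk: two solid arms, 26 mm wide, 24 mm high. Point: centre of the 26 x 26 mm corner block, half-way up (12 mm above underside). One arm runs along +x, the other along +y, each ending 65 mm from the point; -x and -y sides are 13 mm from it. z up. Grip e.g. across y, 40 mm along +x.
- tee_c (a point): White T-shaped trunking tee, loose, 60 g, flat on the desk, solid, 24 mm high: a bar 90 mm long (along y, 45 mm either way), 26 mm wide, and a stem 26 mm wide along +x that ends 58 mm from the point. Point: centre of the bar, half-way up (12 mm above underside). z up. Grip e.g. across y on the stem, 37 mm along +x.
- box_c (a point): White square wall box, loose, 80 g, open on top: 58 x 58 mm outside, 34 mm high, walls 5 mm. Point: its centre, half-way up (17 mm above underside). The rims of the two walls facing +x and -x each have a notch in the middle, 24 mm wide along y, 8 mm deep. z up. Grip across y.
- frame_c (a point): White square ring, loose, 50 g, 58 x 58 mm, wall 5 mm, 28 mm high on two lugs under its +x and -x sides (18 mm wide, 6 mm deep, 3 mm play in the notches). Outside each an ear 30 mm wide (72 mm over both) hangs past the box wall. Point: centre, half-way up, 14 mm over the lug feet; 25 mm over the box's point when home, 31 if lugs stand on the rim. Either way round in x. z up. Grip across y.
- elbow_place (a point): Place for the elbow: point on the floor of the tray with the L-shaped cut-out, under the elbow's point when home (12 mm above this); L arms along +x and +y. Tray 110 x 110 mm. As all three trays: fixed to the desk (z = 0), 3 mm black floor, grey surround 8 mm high, cut-out 5 mm deep and 6 mm larger than its part all round.
- tee_place (a point): Place for the tee: point on the floor of the tray with the T-shaped cut-out, under the tee's point when home (12 mm above this); bar along y, stem along +x. Tray 103 x 122 mm, floor, surround and play as for the elbow's tray.
- box_place (a point): Place for the wall box: centre of the floor of the tray with the square 70 x 70 mm cut-out, sides along x and y. Tray 90 x 90 mm, floor, surround and play as for the elbow's tray. The box may stand in any of the four square positions; its point is 17 mm above this one when home.
- tape: Bystander: roll of dark tape lying flat, 90 mm across, 24 mm high; origin at the centre of its underside.
- carton: Bystander: brown carton 70 x 100 x 50 mm high; origin at the centre of its underside.
- driver: Bystander: screwdriver with a green handle lying beyond the trays; origin under its middle, x along the blade.

How it is judged:
On the way, in this order (a step that is already met when the one before it is completed fails the run):
1. the box stands in its tray, let go, and the frame is not yet on it (horizontal distance between box_c and box_place below 0.012 m and z of box_c in the frame of box_place below 0.0195 m and angle between box_c's own z axis and vertical below 0.06 rad and linear speed of box below 0.02 m/s and angular speed of box below 0.2 rad/s and contact force between the fingers and box below 0.1 N and horizontal distance between frame_c and box_c above 0.05 m), for 0.2 s.
2. the frame is fully down on the box in its tray, lugs in the notches, and let go (horizontal distance between box_c and box_place below 0.012 m and z of box_c in the frame of box_place below 0.0195 m and angle between box_c's own z axis and vertical below 0.06 rad and horizontal distance between frame_c and box_c below 0.007 m and z of frame_c in the frame of box_c between 0.022 and 0.028 m and angle between the x axis of frame_c and the x axis of box_c, either way round below 0.15 rad and angle between frame_c's own z axis and vertical below 0.08 rad and contact force between the fingers and frame below 0.1 N), for 0.2 s.
At the end, for the whole second after the job is handed in: Box, elbow and tee flat on the floors of their own trays (within 12 mm of place; elbow and tee within 0.25 rad of the cut-out), frame fully down on the box (within 7 mm and 0.15 rad, its point 22 to 28 mm above the box's), all released and at rest (horizontal distance between box_c and box_place below 0.012 m and z of box_c in the frame of box_place below 0.0195 m and angle between each of box_c, elbow_c, tee_c's own z axis and vertical below 0.06 rad and horizontal distance between frame_c and box_c below 0.007 m and z of frame_c in the frame of box_c between 0.022 and 0.028 m and angle between the x axis of frame_c and the x axis of box_c, either way round below 0.15 rad and angle between frame_c's own z axis and vertical below 0.08 rad and horizontal distance between elbow_c and elbow_place below 0.012 m and z of elbow_c in the frame of elbow_place below 0.0145 m and angle between the x axis of elbow_c and the x axis of elbow_place, either way round below 0.25 rad and horizontal distance between tee_c and tee_place below 0.012 m and z of tee_c in the frame of tee_place below 0.0145 m and angle between the x axis of tee_c and the x axis of tee_place, either way round below 0.25 rad and linear speed of each of elbow, tee, box, frame below 0.02 m/s and angular speed of each of elbow, tee, box, frame below 0.2 rad/s); the robot touches nothing.
It fails at once if the tape roll is moved by more than 30 mm (distance of tape from where it was at the start of the episode above 0.03 m).
It fails at once if the carton is moved by more than 30 mm (distance of carton from where it was at the start of the episode above 0.03 m).
It fails at once if the screwdriver is moved by more than 30 mm (distance of driver from where it was at the start of the episode above 0.03 m).
It also fails if it takes over 96 s, if anything falls off the work surface, if the arm or the gripper's body presses on something with over 40 N, if the wrist force passes 120 N, or if a joint passes its speed limit or range.

### The arm

A 7-joint arm with a two-finger parallel gripper is mounted at the origin on the work surface. World frame = base frame: x ahead of the robot, y to its left, z up, the work surface at z = 0. Lengths are in m, angles in rad, forces in N, time in s.
With the tool pointing down it reaches from about 0.4 to 0.75 m from the base axis. Payload 19.5 kg.
Tool frame: the origin (TCP) lies between the finger pads; the fingertips stand 22 mm ahead of it and the grasp point (between the pads) lies 3 mm ahead of it; z points along the fingers, y is the line along which they close (so a half turn about z gives the same grasp; the last joint's range is limited). The gripper opens to 85 mm and grips with 20 to 120 N. Pads are 22 mm wide; open, the fingers measure 114 mm over their backs; the gripper's body (76 mm by 85 mm) begins 54 mm behind the grasp point. The pads swing forward as they close: fully open they stand 13 mm farther back than shut.
Start: joints at [-1.369, 0.707, -0.028, 1.485, 0.022, 0.951, -0.075], TCP at [0.139, 0.558, 0.253] pointing down, gripper open.
Joint ranges: [-2.71, 2.71], [-0.32, 2.16], [-1.57, 1.52], [0, 2.45], [-1.46, 4.6], [0, 2.02], [-2.83, 2.83]. Speed limits (rad/s): [1.89, 1.89, 2.57, 2.57, 3.01, 3.01, 3.01].

### API

Orientations are given as [roll, pitch, yaw] about the fixed x, y, z axes, in that order (R = Rz(yaw) Ry(pitch) Rx(roll)).
In Python, from rig import manip gives the robot as it stands.
- The arm moves only by the tool arm_command, never from a script. Its argument "series" is one flat list of numbers, 6 for each row, row after row: the shift along the tool's x, y, z in cm, then the turn, a rotation vector about the tool's x, y, z in degrees. In form: [tx, ty, tz, ax, ay, az, tx, ty, tz, ax, ay, az, ...]. A call has 1 to 12 rows; each row shifts and turns the commanded pose from where the row before left it, along the tool's axes as they then stand; what a row does not reach is not made up. A row lasts 1/12 s, in which the tool goes at most 41.7 mm and 7.16 degrees, less where a joint would pass 70% of its speed; a pose out of reach is approached as far as the arm can. A call is refused whole if a number of a shift passes 4.17 or a number of a turn 7.16, either way. A call with a gripper value outside its range is refused whole. "grip" is the finger opening in cm, from 0 to 8.54, set as the call begins (left out, the last holds). The fingers move at their own pace and stop on an object; "squeeze" is the grip in N (left out, the last holds). Time passes only in rows, so rows that do not move let the fingers close. It gives the time, the measured TCP pose, the force, the opening and the grip force at its end, in the units of the state.
- manip.state(): the state, without advancing time (a new reading comes with each control period).
- manip.camera(name): name is "scene" or "top" or "wrist"; returns the picture (420x560x3 uint8, red, green, blue); there is no depth.
- manip.get_calibration(name): a dict with "fx", "fy", "cx", "cy" (pixels), "cam_to_world" (4x4, takes a point from camera to world coordinates); the wrist camera has in their place "tool_from_camera" (4x4, takes a point from camera to tool coordinates, whose origin is the TCP and whose axes are the flange's). Camera axes: x right, y up, looking along -z (the intrinsics and any distortion apply to the point x, -y, -z); pixel columns grow to the right and rows downward; lengths in m; the calibration is good to about 2 mm. The wrist camera is an equidistant fisheye: a pixel r from the principal point sees the ray r / f radians off the axis. A picture is of the moment at which its call begins: read the wrist's pose just before it. get_calibration takes no time and is no camera call.
- manip.finish_job(): hands the job in; it is judged then, once.
Trained networks look in the newest picture that a camera, given by its name, has taken for a name from the list of things; names that differ only in an ending like _2 or _b are one class to them, and where a whole thing is asked for, a point or a joint stands for the part that bears it (a point fixed in the world has none). Each returns a list of dicts, best first, with "conf" (0 to 1); they miss things now and then, are a little off and sometimes report something else, mostly with a low value. They report only what shows in the picture. A call takes as long as a camera call.
- manip.silhouettes(camera, query): "mask" (420x560 bool, what is visible of it).
- manip.landmark_of(camera, query): "point" ([x, y, z] in m, in the coordinates of the camera as it stood for that picture, good to about 4 mm: a listed point, or the origin of a listed thing).
The state is a dict: "time_s": time; "joint_pos": joint angles; "dq": joint speeds; "effort": joint torques, N m; "eef_pos": TCP position; "tcp_rot": TCP orientation; "force": force on the tool from outside, world axes, zero at the start; "ft_torque": the same for the moment, N m; "finger_gap": opening from 0.0 (shut) to 1.0 (fully open); "finger_force": force on a finger pad.
Only numpy, scipy, OpenCV 4.12 (cv2) and the standard library are available. Lean on these libraries where they do the work, as an engineer would, in place of code of your own. Each camera call takes 0.05 s, during which the arm holds its last target. There are 200 camera calls.

## Working session

There is one attempt and no reset: what is moved stays moved. The work goes in short steps, Python scripts to look and compute and a tool call to move; the robot and the scene stay as the last step left them, time stands still between calls to the robot, and variables do not carry over. Pictures are saved under pics/ and viewed, at most 16 in all, crops included, and the job is handed in when it is done.

Besides the shell and the picture viewer there is one more tool, called after "Call:" in YAML: its name, and indented under it one key for each argument. arm_command: Moves the arm, as the interface text tells. Its arguments: {"type":"object","properties":{"series":{"type":"array","items":{"type":"number"}},"grip":{"type":"number"},"squeeze":{"type":"number"}},"required":["series"]}

```bash
mkdir -p pics; ls
cat > h.py <<'E'
import numpy as np,cv2
from rig import manip
from scipy.spatial.transform import Rotation as R
def snap(c,f=None):
    s=manip.state(); im=np.array(manip.camera(c))
    if f: cv2.imwrite('pics/'+f,im[:,:,::-1])
    return s,im
def rot(s):
    r=np.array(s['tcp_rot'],float)
    return r if r.shape==(3,3) else R.from_euler('xyz',r).as_matrix()
def c2w(c,s):
    k=manip.get_calibration(c)
    if c!='wrist': return np.array(k['cam_to_world'])
    T=np.eye(4);T[:3,:3]=rot(s);T[:3,3]=s['eef_pos'];return T@np.array(k['tool_from_camera'])
def lm(c,q,s,n=2):
    T=c2w(c,s);return [(round(d['conf'],2),(T[:3,:3]@np.array(d['point'])+T[:3,3]).round(4)) for d in manip.landmark_of(c,q)[:n]]
E
python3 - <<'E'
from h import *
s=manip.state();print(s)
for c in('scene','top','wrist'):
    s,im=snap(c,c+'0.png');print(c,manip.get_calibration(c))
    for q in 'elbow_c tee_c box_c frame_c elbow_place tee_place box_place tape carton driver'.split(): print(c,q,lm(c,q,s))
E
```

```text
pics
{'time_s': 0.0, 'joint_pos': array([-1.36873219,  0.70710016, -0.0276642 ,  1.48499235,  0.02201146,
        0.95088018, -0.07550033]), 'dq': array([-0.00011072,  0.00077294, -0.0002443 ,  0.00038521,  0.0012838 ,
        0.00158473, -0.00021576]), 'effort': array([ 3.86455831e-04, -8.83223605e+01,  1.23446524e+00, -2.36167073e+01,
        1.68800825e-02,  6.50603761e-03,  3.16418550e-06]), 'eef_pos': array([0.13870475, 0.55777957, 0.25283022]), 'tcp_rot': array([-3.14051503e+00,  1.25666388e-05,  2.89787075e+00]), 'force': array([-0.26020821,  0.12419447,  0.106877  ]), 'ft_torque': array([ 0.03609373,  0.00063276, -0.02550705]), 'finger_force': 0.0, 'finger_gap': 1.0005429624597364}
scene {'fx': 405.37014508937045, 'fy': 405.37014508937045, 'cx': 283.02890365638393, 'cy': 206.50701585423144, 'cam_to_world': array([[ 0.11344235, -0.69266187,  0.71228532,  1.47640335],
       [ 0.99349876,  0.07219862, -0.08802034, -0.11934922],
       [ 0.00954232,  0.71763981,  0.69634908,  0.87522836],
       [ 0.        ,  0.        ,  0.        ,  1.        ]])}
scene elbow_c [(0.81, array(
[... 1781 characters left out ...]
 -0.2719,  0.0138]))]
wrist {'fx': 325.19226210127806, 'fy': 325.19226210127806, 'cx': 281.2301583269475, 'cy': 209.4694982406999, 'tool_from_camera': array([[-3.38610874e-04,  9.57254746e-01,  2.89245981e-01,
         7.42474827e-02],
       [ 9.99999938e-01,  3.52895548e-04,  2.76551928e-06,
        -7.96311010e-04],
       [-9.94263125e-05,  2.89245964e-01, -9.57254805e-01,
        -1.20541399e-01],
       [ 0.00000000e+00,  0.00000000e+00,  0.00000000e+00,
         1.00000000e+00]])}
wrist elbow_c []
wrist tee_c []
wrist box_c [(0.68, array([0.4658, 0.0793, 0.0232]))]
wrist frame_c []
wrist elbow_place []
wrist tee_place []
wrist box_place []
wrist tape []
wrist carton []
wrist driver []
```

```bash
python3 -c "
import cv2
a=cv2.imread('pics/top0.png');cv2.imwrite('pics/t0.png',cv2.resize(a,(800,600),interpolation=cv2.INTER_CUBIC))"
```

```text
(no output)
```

View pics/t0.png

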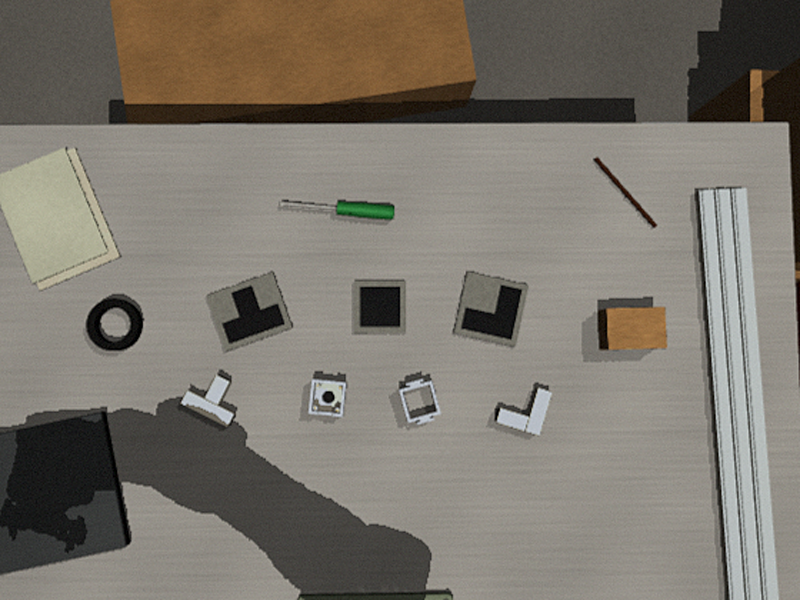

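View pics/scene0.png

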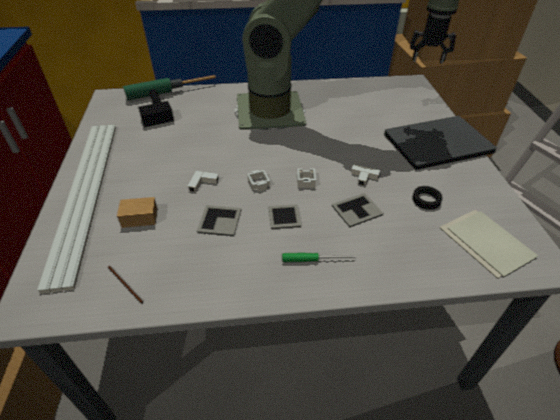

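The top view (800x600) shows the tee at (210,400), box at (327,397), frame at (419,400) and elbow with its corner at (537,428). The T, square and L trays are at (250,310), (380,306) and (490,308), and the scene view agrees. Next I move the wrist over the middle for a closer measurement.

Call:
arm_command:
  series: [-2.7,-2.5,-0.3,0,0,0,-2.7,-2.5,-0.3,0,0,0,-2.7,-2.5,-0.3,0,0,0,-2.7,-2.5,-0.3,0,0,0,-2.7,-2.5,-0.3,0,0,0,-2.7,-2.5,-0.3,0,0,0,-2.7,-2.5,-0.3,0,0,0,-2.7,-2.5,-0.3,0,0,0,-2.7,-2.5,-0.3,0,0,0]

```text
time_s: 2.4
eef_pos: [0.3209, 0.2794, 0.2806]
tcp_rot: [3.141, 0.0, 2.898]
force: [1.9, -0.1, 0.7]
finger_gap: 1.005
finger_force: 0.0
```

Call:
arm_command:
  series: [-2.7,-2.5,-0.3,0,0,0,-2.7,-2.5,-0.3,0,0,0,-2.7,-2.5,-0.3,0,0,0,-2.7,-2.5,-0.3,0,0,0,-2.7,-2.5,-0.3,0,0,0,-2.7,-2.5,-0.3,0,0,0,-2.7,-2.5,-0.3,0,0,0,-2.7,-2.5,-0.3,0,0,0,-2.7,-2.5,-0.3,0,0,0,0,0,0,0,0,-7,0,0,0,0,0,-7,0,0,0,0,0,0]

```text
time_s: 3.4
eef_pos: [0.5019, 0.0035, 0.3072]
tcp_rot: [3.141, -0.0, -3.136]
force: [-0.1, 1.0, -0.1]
finger_gap: 1.004
finger_force: 0.0
```

```bash
cat >> h.py <<'E'
Q=lambda *p:np.array(p,float)
SH={'elbow':Q([-13,-13],[65,-13],[65,13],[13,13],[13,65],[-13,65])/1e3,
'tee':Q([-13,-45],[13,-45],[13,-13],[58,-13],[58,13],[13,13],[13,45],[-13,45])/1e3,
'box':Q([-29,-29],[29,-29],[29,29],[-29,29])/1e3,
'frame':Q([-29,-29],[29,-29],[29,-15],[36,-15],[36,15],[29,15],[29,29],[-29,29],[-29,15],[-36,15],[-36,-15],[-29,-15])/1e3}
def proj(c,s,P):
    k=manip.get_calibration(c);T=np.linalg.inv(c2w(c,s));p=P@T[:3,:3].T+T[:3,3]
    x,y,z=p[:,0],-p[:,1],-p[:,2]
    if c=='wrist':
        r=np.hypot(x,y)+1e-12;t=np.arctan2(r,z);u,v=t*x/r,t*y/r
    else:u,v=x/z,y/z
    return np.c_[k['cx']+k['fx']*u,k['cy']+k['fy']*v]
def ray(c,s,uv):
    k=manip.get_calibration(c);a,b=(uv[0]-k['cx'])/k['fx'],(uv[1]-k['cy'])/k['fy']
    if c=='wrist':
        t=np.hypot(a,b)+1e-12;d=np.array([np.sin(t)*a/t,-np.sin(t)*b/t,-np.cos(t)])
    else:d=np.array([a,-b,-1])
    T=c2w(c,s);return T[:3,3],T[:3,:3]@d
def render(c,s,poly,q,h):
    "filled prism silhouette; q=x,y,yaw,zbottom"
    n=len(poly);e=np.concatenate([np.linspace(poly[i],poly[(i+1)%n],5)[:-1] for i in range(n)])
    cs,sn=np.cos(q[2]),np.sin(q[2]);w=e@np.array([[cs,sn],[-sn,cs]])+q[:2]
    m=np.zeros((420,560),np.uint8);N=len(w)
    b=proj(c,s,np.c_[w,np.full(N,q[3])]);t=proj(c,s,np.c_[w,np.full(N,q[3]+h)])
    f=lambda p:cv2.fillPoly(m,[np.round(p*16).astype(np.int32)],1,shift=4)
    f(t)
    if h>0:
        f(b)
        for i in range(N): j=(i+1)%N;f(np.array([b[i],b[j],t[j],t[i]]))
    return m>0
def fit(views,poly,q0,h,z=None):
    "views: list of (cam,state,mask); z fixed if given"
    from scipy.optimize import minimize
    def cost(v):
        q=[q0[0]+v[0]/100,q0[1]+v[1]/100,q0[2]+v[2]/5,z if z is not None else v[3]/100]
        c=0
        for cam,s,m in views:
            r=render(cam,s,poly,q,h);c+=1-(r&m).sum()/max((r|m).sum(),1)
        return c/len(views)
    best=None
    for dy in(-.25,0,.25):
        v0=[0,0,dy*5]+([] if z is not None else [0])
        S=np.r_[[v0],[np.array(v0)+.7*np.eye(len(v0))[i] for i in range(len(v0))]]
        r=minimize(cost,v0,method='Nelder-Mead',options=dict(initial_simplex=S,xatol=.005,fatol=1e-4))
        if best is None or r.fun<best.fun:best=r
    v=best.x;return [round(float(a),4) for a in(q0[0]+v[0]/100,q0[1]+v[1]/100,q0[2]+v[2]/5,z if z is not None else v[3]/100)],round(1-best.fun,3)
def obj(cam,q,s,p):
    "best mask whose centre is near projected p"
    uv=proj(cam,s,np.array([p]))[0];B=None
    for d in manip.silhouettes(cam,q):
        m=np.array(d['mask']);ys,xs=np.nonzero(m)
        if len(xs) and np.hypot(xs.mean()-uv[0],ys.mean()-uv[1])<45:return m
def hole(cam,s,im,p,thr=45):
    uv=proj(cam,s,np.array([p]))[0];d=(im.max(2)<thr).astype(np.uint8)
    n,l,st,ce=cv2.connectedComponentsWithStats(d)
    ok=[i for i in range(1,n) if st[i,4]>100];i=min(ok,key=lambda i:np.hypot(*(ce[i]-uv)));return l==i
E
python3 - <<'E'
from h import *
s,im=snap('wrist','w1.png');print(s['eef_pos'],s['tcp_rot'],s['time_s'],s['joint_pos'].round(2))
for q in 'elbow_c tee_c box_c frame_c elbow_place tee_place box_place'.split(): print(q,lm('wrist',q,s,1))
E
```

```text
[0.5018596  0.00346214 0.30722242] [ 3.14148135e+00 -1.38874869e-04 -3.13576859e+00] 3.4 [ 0.03  0.53 -0.17  1.65  0.1   0.96  1.4 ]
elbow_c [(0.97, array([ 0.4148, -0.276 ,  0.0123]))]
tee_c [(0.84, array([0.447 , 0.2811, 0.01  ]))]
box_c [(0.62, array([0.4636, 0.078 , 0.018 ]))]
frame_c []
elbow_place [(0.86, array([ 0.5846, -0.23  ,  0.0058]))]
tee_place [(0.84, array([0.5889, 0.2098, 0.005 ]))]
box_place [(0.71, array([ 0.621 , -0.012 ,  0.0019]))]
```

View pics/w1.png

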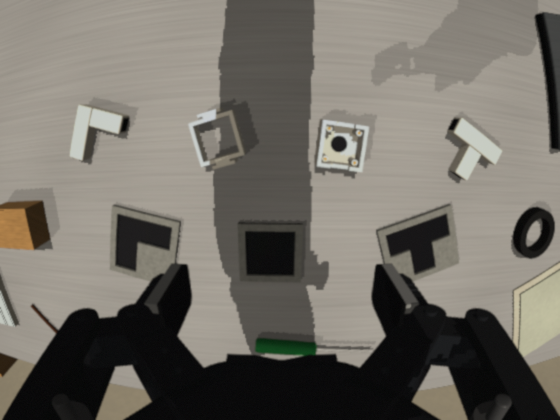

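The wrist view (right = +y, down = +x) shows every part and tray: box (342,145), frame (216,138), elbow corner (85,118), tee bar (476,142), L tray (145,243), square tray (271,252) and T tray (418,243). I fit the outlines to this view and the first top and scene pictures together.

Run:
```python
from h import *
sw,iw=snap('wrist');st,it=snap('top');ss,isc=snap('scene')
P={'elbow':(.415,-.273,.012,-.2,.024),'tee':(.450,.282,.012,-.35,.024),'box':(.4645,.080,.017,0,.034),'frame':(.459,-.072,.014,.25,.028)}
for k,p in P.items():
    v=[]
    for c,s in(('wrist',sw),('top',st),('scene',ss)):
        m=obj(c,k+'_c',s,p[:3])
        if m is not None and m.sum()>30:v.append((c,s,m))
    print(k,[(x[0],int(x[2].sum())) for x in v],'joint free z',fit(v,SH[k],(p[0],p[1],p[3]),p[4]))
    for x in v:print('   ',x[0],fit([x],SH[k],(p[0],p[1],p[3]),p[4],0.))
def off(poly,d):
    out=[];n=len(poly)
    for i in range(n):
        a=poly[i]-poly[i-1];b=poly[(i+1)%n]-poly[i];a/=np.linalg.norm(a);b/=np.linalg.norm(b)
        out.append(poly[i]+d*(np.array([a[1],-a[0]])+np.array([b[1],-b[0]])))
    return np.array(out)
T={'elbow':(.586,-.227,-.2),'tee':(.592,.209,.3),'box':(.621,-.010,0)}
for k,p in T.items():
    v=[]
    for c,s,im in(('wrist',sw,iw),('top',st,it),('scene',ss,isc)):
        m=hole(c,s,im,(p[0],p[1],.003));v.append((c,s,m))
    print('place',k,[(x[0],int(x[2].sum())) for x in v])
    for x in v:
        try:print('   ',x[0],fit([x],off(SH[k],.006),p,0,.005))
        except Exception as e:print(e)
```

```text
Traceback (most recent call last):
  File "h.py", line 60, in fit
    r=minimize(cost,v0,method='Nelder-Mead',options=dict(initial_simplex=S,xatol=.005,fatol=1e-4))
  File "h.py", line 54, in cost
    r=render(cam,s,poly,q,h);c+=1-(r&m).sum()/max((r|m).sum(),1)
  File "h.py", line 40, in render
    b=proj(c,s,np.c_[w,np.full(N,q[3])]);t=proj(c,s,np.c_[w,np.full(N,q[3]+h)])
  File "h.py", line 23, in proj
    k=manip.get_calibration(c);T=np.linalg.inv(c2w(c,s));p=P@T[:3,:3].T+T[:3,3]
                                               ~~~^^^^^
  File "h.py", line 12, in c2w
    k=manip.get_calibration(c)
ValueError: time passes only in moves, steps and waits
```

```bash
python3 - <<'E'
t=open('h.py').read().replace('manip.get_calibration(','cal(')
t=t.replace("def snap(","from functools import lru_cache\n@lru_cache\ndef cal(c): return manip.get_calibration(c)\ndef snap(",1)
t+='''
def off(poly,d):
    out=[];n=len(poly)
    for i in range(n):
        a=poly[i]-poly[i-1];b=poly[(i+1)%n]-poly[i];a/=np.linalg.norm(a);b/=np.linalg.norm(b)
        out.append(poly[i]+d*(np.array([a[1],-a[0]])+np.array([b[1],-b[0]])))
    return np.array(out)
HH={'elbow':.024,'tee':.024,'box':.034,'frame':.028}
'''
open('h.py','w').write(t)
E
cat > m.py <<'E'
from h import *
sw,iw=snap('wrist');st,it=snap('top');ss,isc=snap('scene')
P={'elbow':(.415,-.273,.012,-.2),'tee':(.450,.282,.012,-.35),'box':(.4645,.080,.017,0),'frame':(.459,-.072,.014,.25)}
for k,p in P.items():
    v=[]
    for c,s in(('wrist',sw),('top',st),('scene',ss)):
        m=obj(c,k+'_c',s,p[:3])
        if m is not None and m.sum()>30:v.append((c,s,m))
    print(k,[(x[0],int(x[2].sum())) for x in v],'joint free z',fit(v,SH[k],(p[0],p[1],p[3]),HH[k]) if v else '')
    for x in v:print('   ',x[0],fit([x],SH[k],(p[0],p[1],p[3]),HH[k],0.))
T={'elbow':(.586,-.227,-.2),'tee':(.592,.209,.3),'box':(.621,-.010,0)}
for k,p in T.items():
    v=[]
    for c,s,im in(('wrist',sw,iw),('top',st,it),('scene',ss,isc)):
        m=hole(c,s,im,(p[0],p[1],.003));v.append((c,s,m))
    print('place',k,[(x[0],int(x[2].sum())) for x in v])
    for x in v:print('   ',x[0],fit([x],off(SH[k],.006),p,0,.005))
E
python3 m.py
```

```text
elbow [('wrist', 1779), ('top', 533), ('scene', 316)] joint free z ([0.4133, -0.2747, -0.2904, -0.0026], np.float64(0.806))
    wrist ([0.4124, -0.2753, -0.3034, 0.0], np.float64(0.91))
    top ([0.4143, -0.2707, -0.3469, 0.0], np.float64(0.775))
    scene ([0.4252, -0.278, -0.0931, 0.0], np.float64(0.75))
tee [('top', 612), ('scene', 346)] joint free z ([0.4471, 0.2867, -0.4555, -0.0065], np.float64(0.861))
    top ([0.4484, 0.2845, -0.5072, 0.0], np.float64(0.83))
    scene ([0.4546, 0.2835, -0.4561, 0.0], np.float64(0.867))
box [('wrist', 2345), ('scene', 334)] joint free z ([0.465, 0.0794, -0.1192, -0.0044], np.float64(0.925))
    wrist ([0.4649, 0.0781, -0.1114, 0.0], np.float64(0.972))
    scene ([0.475, 0.0793, -0.154, 0.0], np.float64(0.888))
frame [('wrist', 1356), ('scene', 391)] joint free z ([0.4574, -0.0784, 0.2881, -0.0031], np.float64(0.702))
    wrist ([0.4567, -0.0789, 0.2583, 0.0], np.float64(0.513))
    scene ([0.4619, -0.0766, 0.3387, 0.0], np.float64(0.921))
place elbow [('wrist', 1644), ('top', 802), ('scene', 313)]
    wrist ([0.5861, -0.2285, -0.2148, 0.005], np.float64(0.835))
    top ([0.5858, -0.2251, -0.2348, 0.005], np.float64(0.886))
    scene ([0.5817, -0.2205, -0.2504, 0.005], np.float64(0.677))
place tee [('wrist', 1752), ('top', 853), ('scene', 302)]
    wrist ([0.5945, 0.2071, 0.3645, 0.005], np.float64(0.841))
    top ([0.5948, 0.2079, 0.3543, 0.005], np.float64(0.89))
    scene ([0.5926, 0.2095, 0.3037, 0.005], np.float64(0.688))
place box [('wrist', 2153), ('top', 1613), ('scene', 358)]
    wrist ([0.621, -0.0128, -0.0054, 0.005], np.float64(0.961))
    top ([0.6226, -0.0117, -0.0306, 0.005], np.float64(0.484))
    scene ([0.6253, -0.0117, 0.0208, 0.005], np.float64(0.877))
```

Call:
arm_command:
  series: [0.9,1.9,3.7,0,0,0,0.9,1.9,3.7,0,0,0,0.9,1.9,3.7,0,0,0,0.9,1.8,3.6,0,0,0,0,0,0,0,0,6.7,0,0,0,0,0,0]
  grip: 8.54

```text
time_s: 5.35
eef_pos: [0.4655, 0.0786, 0.1614]
tcp_rot: [-3.141, -0.003, 3.021]
force: [0.7, 0.1, 1.2]
finger_gap: 1.005
finger_force: 0.0
```

```bash
cat > near.py <<'E'
import sys
from h import *
# near.py part x y yaw z file
k=sys.argv[1];x,y,a,z=map(float,sys.argv[2:6])
s,im=snap('wrist',sys.argv[6]);print(s['time_s'],s['eef_pos'].round(4),s['tcp_rot'].round(4),s['joint_pos'].round(2))
print(lm('wrist',k+'_c',s,1))
m=obj('wrist',k+'_c',s,(x,y,z+HH[k]/2))
if m is not None: print(int(m.sum()),fit([('wrist',s,m)],SH[k],(x,y,a),HH[k],z))
E
python3 near.py box .465 .078 -.11 0 b1.png
```

```text
5.35 [0.4655 0.0786 0.1614] [-3.1407e+00 -2.7000e-03  3.0213e+00] [-0.19  0.71 -0.08  1.96  0.11  0.48  1.11]
[(0.72, array([0.4673, 0.0754, 0.0176]))]
5370 ([0.4649, 0.078, -0.1171, 0.0], np.float64(0.952))
```

View pics/b1.png

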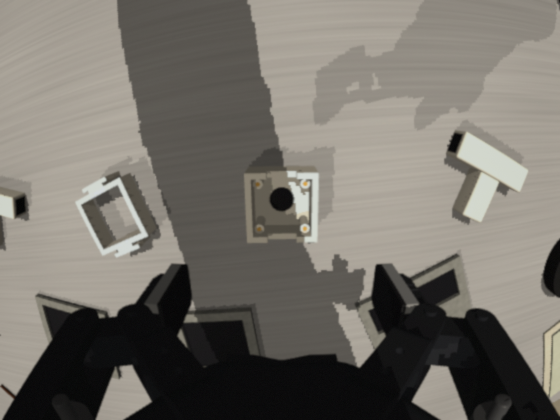

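The box sits at (281,205) between the fingers. Its notches are in the upper and lower walls, so they lie along tool x and the grip across y is right.

Call:
arm_command:
  series: [0,0,3.2,0,0,0,0,0,3.2,0,0,0,0,0,3.2,0,0,0,0,0,2.0,0,0,0,0,0,1.0,0,0,0,0,0,0,0,0,0,0,0,0,0,0,0]

```text
time_s: 6.08
eef_pos: [0.4668, 0.0775, 0.0376]
tcp_rot: [3.141, 0.001, 3.026]
force: [1.1, 0.6, -0.2]
finger_gap: 0.999
finger_force: 0.0
```

Call:
arm_command:
  series: [0,0,0,0,0,0,0,0,0,0,0,0,0,0,0,0,0,0,0,0,0,0,0,0,0,0,0,0,0,0,0,0,0,0,0,0,0,0,0,0,0,0,0,0,0,0,0,0]
  grip: 5.4
  squeeze: 25

```text
time_s: 6.75
eef_pos: [0.4669, 0.0778, 0.0378]
tcp_rot: [3.141, 0.002, 3.025]
force: [-1.9, -0.6, 13.7]
finger_gap: 0.673
finger_force: 25.0
```

Call:
arm_command:
  series: [0,0,-2.0,0,0,0,0,0,-3.5,0,0,0,-3.3,-1.4,0,0,0,0,-3.3,-1.4,0,0,0,0,-3.3,-1.4,0,0,0,0,-3.3,-1.5,0,0,0,0,-3.3,-1.5,0,0,0,0,0,0,0,0,0,-6.5,0,0,0,0,0,0,0,0,0,0,0,0]

```text
time_s: 7.58
eef_pos: [0.6213, -0.0127, 0.0919]
tcp_rot: [3.141, -0.0, 3.136]
force: [-0.4, -0.1, -0.4]
finger_gap: 0.673
finger_force: 29.9
```

```bash
cat > hold.py <<'E'
import sys
from h import *
# hold.py part x y yaw z | place px py pyaw file
k=sys.argv[1];x,y,a,z,px,py,pa=map(float,sys.argv[2:9])
s,im=snap('wrist',sys.argv[9]);print(s['time_s'],s['eef_pos'].round(4),s['tcp_rot'].round(4),s['joint_pos'].round(2),'grip',s['finger_force'],s['finger_gap'])
m=obj('wrist',k+'_c',s,(x,y,z+HH[k]/2))
if m is not None:print('part',int(m.sum()),fit([('wrist',s,m)],SH[k],(x,y,a),HH[k],z))
for c in('wrist','top'):
    s,im=snap(c);h=hole(c,s,im,(px,py,.003));print(c,'place',lm(c,k+'_place',s,1),int(h.sum()),fit([(c,s,h)],off(SH[k],.006),(px,py,pa),0,.005))
E
python3 hold.py box .6215 -.012 0 .055 .6215 -.012 0 b2.png
```

```text
7.5833 [ 0.6213 -0.0127  0.0919] [ 3.1411e+00 -4.0000e-04  3.1361e+00] [ 0.04  0.99 -0.16  1.45  0.2   0.72  1.37] grip 29.865548014640808 0.6729518997991915
part 17067 ([0.6188, -0.0133, -0.0055, 0.055], np.float64(0.95))
wrist place [] 1143 ([0.6725, -0.0078, -0.6103, 0.005], np.float64(0.149))
top place [(0.15, array([0.4552, 0.288 , 0.0156]))] 179 ([0.6215, -0.012, -0.25, 0.005], np.float64(0.0))
```

View pics/b2.png

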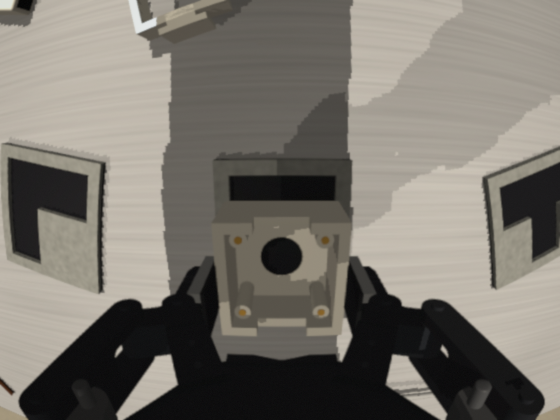

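Run:
```python
from h import *
s=manip.state()
for uv in((229,176.5),(335.5,176.5),(215,159),(351,159)):
    o,d=ray('wrist',s,uv);print(uv,(o+d*(.008-o[2])/d[2]).round(4))
```

```text
(229, 176.5) [ 0.5866 -0.0467  0.008 ]
(335.5, 176.5) [0.5869 0.022  0.008 ]
(215, 159) [ 0.575  -0.0554  0.008 ]
(351, 159) [0.5753 0.0318 0.008 ]
```

Call:
arm_command:
  series: [-0.2,0.1,0,0,0,0,0,0,1.5,0,0,0,0,0,1.5,0,0,0,0,0,1.0,0,0,0,0,0,0.7,0,0,0,0,0,0,0,0,0,0,0,0,0,0,0]

```text
time_s: 8.47
eef_pos: [0.6239, -0.0119, 0.0448]
tcp_rot: [-3.142, -0.0, 3.139]
force: [0.0, -0.6, -0.9]
finger_gap: 0.669
finger_force: 29.9
```

Call:
arm_command:
  series: [0,0,0.3,0,0,0,0,0,0.1,0,0,0,0,0,0,0,0,0,0,0,0,0,0,0]

```text
time_s: 8.8
eef_pos: [0.624, -0.012, 0.041]
tcp_rot: [-3.142, 0.001, 3.139]
force: [-0.7, 0.3, 2.5]
finger_gap: 0.672
finger_force: 30.2
```

Call:
arm_command:
  series: [0,0,0,0,0,0,0,0,0,0,0,0,0,0,0,0,0,0,0,0,0,0,0,0,0,0,0,0,0,0,0,0,0,0,0,0]
  grip: 8.54

```text
time_s: 9.3
eef_pos: [0.6238, -0.012, 0.0406]
tcp_rot: [-3.141, -0.0, 3.139]
force: [-0.0, -0.7, 0.2]
finger_gap: 1.003
finger_force: 0.0
```

Call:
arm_command:
  series: [0,0,-1.5,0,0,0,0,0,-3.5,0,0,0,0,0,-4,0,0,0,2.0,0,-3,0,0,0,2.0,0,0,0,0,0,0,0,0,0,0,0,0,0,0,0,0,0]

```text
time_s: 9.88
eef_pos: [0.5837, -0.0119, 0.1612]
tcp_rot: [-3.141, 0.001, 3.139]
force: [0.0, 0.0, 0.4]
finger_gap: 0.997
finger_force: 0.0
```

```bash
python3 near.py box .622 -.012 0 .003 b3.png
```

```text
9.8833 [ 0.5837 -0.0119  0.1612] [-3.1413e+00  6.0000e-04  3.1386e+00] [ 0.05  0.84 -0.17  1.56  0.19  0.76  1.37]
[(0.62, array([ 0.6241, -0.0145,  0.023 ]))]
5148 ([0.6217, -0.0128, -0.0032, 0.003], np.float64(0.958))
```

View pics/b3.png

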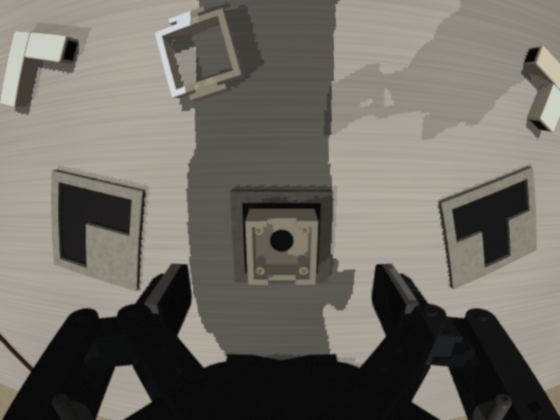

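Box down inside its cut-out, level, centre at (281,240). Next I go over the frame.

Call:
arm_command:
  series: [3.1,-1.7,0,0,0,0,3.2,-1.6,0,0,0,0,3.2,-1.7,0,0,0,0,3.2,-1.6,0,0,0,0,0,0,0,0,0,-5.2,0,0,0,0,0,-5.2,0,0,0,0,0,-5.2,0,0,0,0,0,0,0,0,0,0,0,0]

```text
time_s: 10.78
eef_pos: [0.4569, -0.0775, 0.1603]
tcp_rot: [3.141, -0.0, -2.875]
force: [0.5, -0.1, -0.2]
finger_gap: 1.001
finger_force: 0.0
```

```bash
python3 - <<'E'
t=open('h.py').read()
t=t.replace("if len(xs) and np.hypot(xs.mean()-uv[0],ys.mean()-uv[1])<45:return m","if len(xs) and np.hypot(xs.mean()-uv[0],ys.mean()-uv[1])<45:\n            c,_=cv2.findContours(m.astype(np.uint8),cv2.RETR_EXTERNAL,2);return cv2.drawContours(m.astype(np.uint8),c,-1,1,-1)>0")
open('h.py','w').write(t)
E
python3 near.py frame .457 -.078 .27 0 f1.png
```

```text
10.7833 [ 0.4569 -0.0775  0.1603] [ 3.1413e+00 -3.0000e-04 -2.8753e+00] [ 0.24  0.71 -0.24  1.99  0.34  0.48  1.59]
[]
5976 ([0.4565, -0.0787, 0.2625, 0.0], np.float64(0.979))
```

View pics/f1.png

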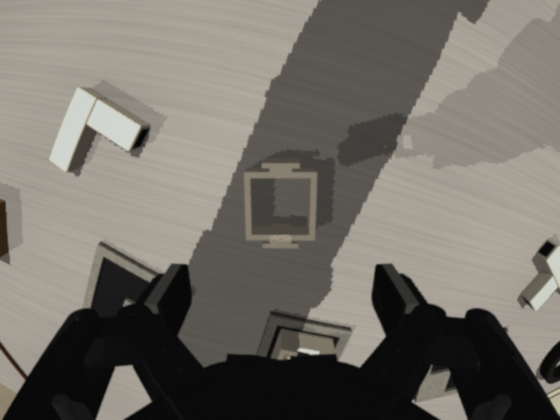

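The frame is centred at (281,205), ears up and down, square to the fingers. I go down and grip it.

Call:
arm_command:
  series: [0,-0.1,3.2,0,0,0,0,0,3.2,0,0,0,0,0,3.2,0,0,0,0,0,2.2,0,0,0,0,0,1.0,0,0,0,0,0,0,0,0,0,0,0,0,0,0,0]

```text
time_s: 11.52
eef_pos: [0.4568, -0.0783, 0.0326]
tcp_rot: [-3.141, -0.001, -2.873]
force: [-0.4, -0.4, 1.4]
finger_gap: 0.999
finger_force: 0.0
```

Call:
arm_command:
  series: [0,0,0,0,0,0,0,0,0,0,0,0,0,0,0,0,0,0,0,0,0,0,0,0,0,0,0,0,0,0,0,0,0,0,0,0,0,0,0,0,0,0,0,0,0,0,0,0]
  grip: 5.4
  squeeze: 25

```text
time_s: 12.18
eef_pos: [0.4574, -0.0786, 0.0336]
tcp_rot: [-3.141, 0.001, -2.873]
force: [-0.8, 0.1, 9.3]
finger_gap: 0.673
finger_force: 24.9
```

Call:
arm_command:
  series: [0,0,-3,0,0,0,0,0,-4,0,0,5.2,0,0,0,0,0,5.2,0,0,0,0,0,5.2,-3.3,1.3,0,0,0,0,-3.3,1.3,0,0,0,0,-3.3,1.3,0,0,0,0,-3.3,1.4,0,0,0,0,-3.3,1.3,0,0,0,0,0,0,0,0,0,0,0,0,0,0,0,0]

```text
time_s: 13.1
eef_pos: [0.6228, -0.0121, 0.1028]
tcp_rot: [3.141, 0.001, 3.139]
force: [-0.2, 0.2, -0.9]
finger_gap: 0.671
finger_force: 29.1
```

```bash
cat > fh.py <<'E'
from h import *
import sys
s,im=snap('wrist',sys.argv[1]);print(s['time_s'],s['eef_pos'].round(4),s['tcp_rot'].round(4),s['finger_gap'],s['finger_force'])
z=s['eef_pos'][2]-.0336
m=obj('wrist','frame_c',s,(s['eef_pos'][0],s['eef_pos'][1],z+.014))
if m is not None:print(int(m.sum()),fit([('wrist',s,m)],SH['frame'],(s['eef_pos'][0],s['eef_pos'][1],0),.028,z),z)
m=obj('wrist','box_c',s,(.6217,-.0128,.02));print(None if m is None else (int(m.sum()),fit([('wrist',s,m)],SH['box'],(.6217,-.0128,0),.034,.003)))
E
python3 fh.py f2.png
```

```text
13.1 [ 0.6228 -0.0121  0.1028] [3.1412e+00 9.0000e-04 3.1393e+00] 0.6710289337085826 29.13691073656082
18091 ([0.6225, -0.0129, -0.0003, 0.0692], np.float64(0.976)) 0.06921356878107726
(5165, ([0.6218, -0.013, 0.0046, 0.003], np.float64(0.554)))
```

View pics/f2.png

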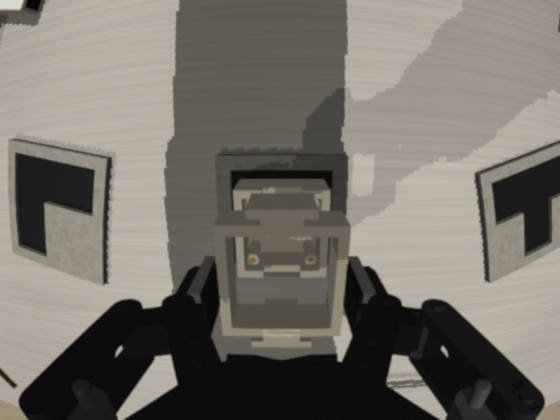

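The frame is held square (283,275) above the box at (282,225), about 1 mm off in x. I lower it gently.

Call:
arm_command:
  series: [0.05,0,1.5,0,0,0,0,0,1.0,0,0,0,0,0,0.3,0,0,0,0,0,0,0,0,0]

```text
time_s: 13.58
eef_pos: [0.621, -0.0132, 0.074]
tcp_rot: [-3.141, -0.002, 3.138]
force: [0.2, 0.8, 0.3]
finger_gap: 0.672
finger_force: 29.2
```

Call:
arm_command:
  series: [0,0,0.2,0,0,0,0,0,0.2,0,0,0,0,0,0.2,0,0,0,0,0,0.2,0,0,0,0,0,0,0,0,0,0,0,0,0,0,0]

```text
time_s: 14.08
eef_pos: [0.6216, -0.0129, 0.0666]
tcp_rot: [-3.141, -0.0, 3.139]
force: [0.6, -0.6, -0.1]
finger_gap: 0.673
finger_force: 29.2
```

Feet are 4 mm below the rim with no contact force, so the lugs are in the notches. I seat the last 2 mm and release.

Call:
arm_command:
  series: [0,0,0.2,0,0,0,0,0,0,0,0,0,0,0,0,0,0,0]

```text
time_s: 14.33
eef_pos: [0.6217, -0.0129, 0.0647]
tcp_rot: [-3.142, 0.0, 3.139]
force: [0.0, 0.3, 2.0]
finger_gap: 0.669
finger_force: 29.4
```

Call:
arm_command:
  series: [0,0,0,0,0,0,0,0,0,0,0,0,0,0,0,0,0,0,0,0,0,0,0,0,0,0,0,0,0,0,0,0,0,0,0,0]
  grip: 8.54

```text
time_s: 14.83
eef_pos: [0.6216, -0.0129, 0.0646]
tcp_rot: [-3.141, -0.0, 3.139]
force: [-0.6, -0.6, -0.4]
finger_gap: 0.999
finger_force: 0.0
```

Call:
arm_command:
  series: [0,0,-1.5,0,0,0,0,0,-3.5,0,0,0,2,0,-4,0,0,0,3,0,0,0,0,0,0,0,0,0,0,0,0,0,0,0,0,0]

```text
time_s: 15.33
eef_pos: [0.5723, -0.0129, 0.1527]
tcp_rot: [-3.141, 0.0, 3.139]
force: [1.0, 0.7, -0.2]
finger_gap: 1.002
finger_force: 0.0
```

```bash
for z in .031 .037; do python3 near.py frame .621 -.012 0 $z f3.png; done
```

```text
15.3333 [ 0.5723 -0.0129  0.1527] [-3.1413e+00  4.0000e-04  3.1387e+00] [ 0.05  0.84 -0.17  1.61  0.2   0.71  1.36]
[]
6653 ([0.6217, -0.0135, -0.0178, 0.031], np.float64(0.966))
15.4833 [ 0.5736 -0.0127  0.1517] [3.1416e+00 4.0000e-04 3.1386e+00] [ 0.05  0.84 -0.17  1.61  0.2   0.71  1.36]
[]
6732 ([0.6186, -0.0134, 0.0094, 0.037], np.float64(0.922))
```

View pics/f3.png

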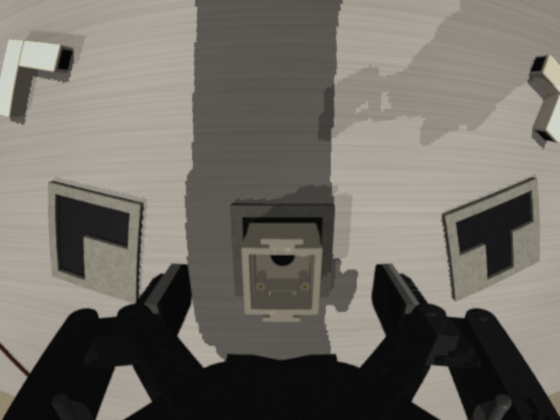

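The frame is seated level on the box (282,275), and its image fit (0.97) matches the home height. On to the elbow, with its corner at (15,55).

Call:
arm_command:
  series: [1.5,-3.4,-0.1,0,0,0,1.5,-3.4,-0.1,0,0,0,1.5,-3.4,-0.1,0,0,0,1.6,-3.4,-0.1,0,0,0,1.5,-3.4,-0.1,0,0,0,1.6,-3.4,0,0,0,0,1.6,-3.5,0,0,0,0,1.5,-3.5,0,0,0,0,0,0,0,0,0,5.7,0,0,0,0,0,5.7,0,0,0,0,0,5.7,0,0,0,0,0,0]
  grip: 5.5

```text
time_s: 16.63
eef_pos: [0.4494, -0.2865, 0.1567]
tcp_rot: [-3.141, -0.0, 2.835]
force: [0.2, 0.2, -0.3]
finger_gap: 0.648
finger_force: 0.0
```

```bash
python3 near.py elbow .4124 -.2753 -.3 0 e1.png
```

```text
16.6333 [ 0.4494 -0.2865  0.1567] [-3.1415e+00 -1.0000e-04  2.8349e+00] [ 0.59  0.78 -0.16  1.75  0.19  0.62  1.58]
[(0.64, array([ 0.4104, -0.274 ,  0.0129]))]
5137 ([0.4128, -0.2742, -0.3152, 0.0], np.float64(0.936))
```

View pics/e1.png

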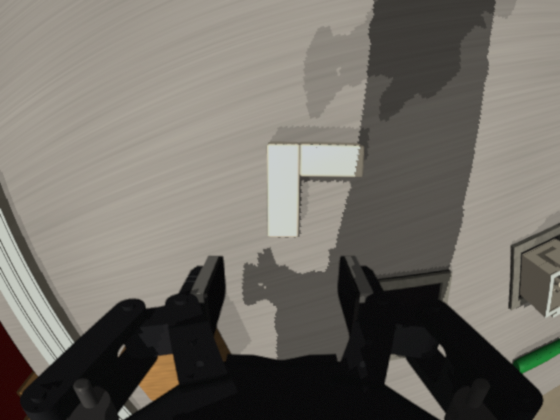

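The elbow's x arm runs straight down the picture from (283,158) to (283,235), lined up between the fingers. I go down and grip it.

Call:
arm_command:
  series: [0,0,3.2,0,0,0.5,0,0,3.2,0,0,0,0,0,3.2,0,0,0,0,0,2.0,0,0,0,0,0,0.9,0,0,0,0,0,0,0,0,0,0,0,0,0,0,0]

```text
time_s: 17.37
eef_pos: [0.4494, -0.2865, 0.0325]
tcp_rot: [-3.142, 0.0, 2.833]
force: [0.7, -0.5, -0.6]
finger_gap: 0.648
finger_force: 0.0
```

Call:
arm_command:
  series: [0,0,0,0,0,0,0,0,0,0,0,0,0,0,0,0,0,0,0,0,0,0,0,0,0,0,0,0,0,0,0,0,0,0,0,0,0,0,0,0,0,0,0,0,0,0,0,0]
  grip: 2.2
  squeeze: 35

```text
time_s: 18.03
eef_pos: [0.4497, -0.2867, 0.0332]
tcp_rot: [-3.141, 0.002, 2.831]
force: [-0.8, 1.7, 11.2]
finger_gap: 0.297
finger_force: 34.3
```

Call:
arm_command:
  series: [0,0,-3,0,0,0,0,0,-4,0,0,-5,-3.2,1.75,0,0,0,0,-3.2,1.75,0,0,0,0,-3.2,1.75,0,0,0,0,-3.2,1.75,0,0,0,0,-3.1,1.75,0,0,0,0,0,0,0,0,0,0,0,0,0,0,0,0]

```text
time_s: 18.78
eef_pos: [0.6246, -0.235, 0.1021]
tcp_rot: [3.141, 0.001, 2.921]
force: [-0.7, -0.2, 0.1]
finger_gap: 0.291
finger_force: 35.7
```

Run:
```python
from h import *
s,im=snap('wrist','e2.png');e=s['eef_pos'];print(s['time_s'],e.round(4),s['tcp_rot'].round(4),s['finger_gap'],s['finger_force'],s['joint_pos'].round(2))
a=s['tcp_rot'][2]-np.pi;p=e[:2]-.0389*Q(np.cos(a),np.sin(a));z=e[2]-.0332
print('pred',p,a,z)
m=obj('wrist','elbow_c',s,(*p,z+.012))
if m is not None:print(int(m.sum()),fit([('wrist',s,m)],SH['elbow'],(*p,a),.024,z))
# overlay of the cut-out as believed, for viewing
q=(.586,-.227,-.225);c,n=np.cos(q[2]),np.sin(q[2])
b=im[:,:,::-1].copy()
for d,zz in((.006,.008),(.006,.003)):
    w=off(SH['elbow'],d)@np.array([[c,n],[-n,c]])+q[:2]
    cv2.polylines(b,[np.round(proj('wrist',s,np.c_[w,np.full(len(w),zz)])).astype(int)],True,(0,0,255) if zz>.005 else (0,255,0),1)
cv2.imwrite('pics/e2o.png',b)
```

```text
18.7833 [ 0.6246 -0.235   0.1021] [3.1413e+00 7.0000e-04 2.9207e+00] 0.2908837152674315 35.66708564758301 [ 0.38  1.03 -0.16  1.25  0.18  0.87  1.53]
pred [ 0.5866354  -0.22648879] -0.22086009044315613 0.06888577225456397
```

View pics/e2o.png

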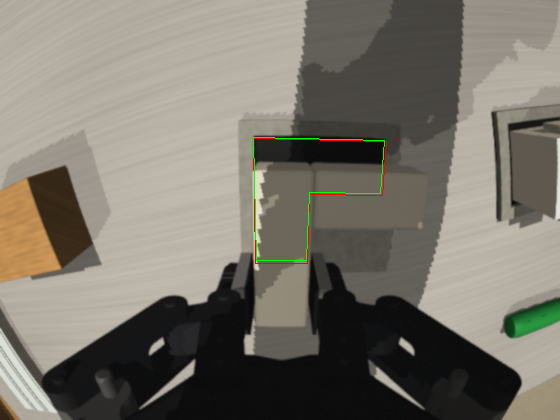

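The drawn cut-out matches the visible black edges (254,137) to (385,140), and the held elbow sits square above it. I lower it.

Call:
arm_command:
  series: [0,0,2.5,0,0,0,0,0,2.0,0,0,0,0,0,1.0,0,0,0,0,0,0.5,0,0,0,0,0,0.3,0,0,0,0,0,0,0,0,0,0,0,0,0,0,0]

```text
time_s: 19.47
eef_pos: [0.6238, -0.2365, 0.0398]
tcp_rot: [-3.141, 0.001, 2.918]
force: [0.1, 0.3, -1.1]
finger_gap: 0.291
finger_force: 35.6
```

Call:
arm_command:
  series: [0,0,0.3,0,0,0,0,0,0.1,0,0,0,0,0,0,0,0,0,0,0,0,0,0,0]

```text
time_s: 19.8
eef_pos: [0.624, -0.2364, 0.0362]
tcp_rot: [-3.141, 0.001, 2.919]
force: [-4.6, 0.7, 13.6]
finger_gap: 0.296
finger_force: 37.4
```

Call:
arm_command:
  series: [0,0,0,0,0,0,0,0,0,0,0,0,0,0,0,0,0,0,0,0,0,0,0,0,0,0,0,0,0,0]
  grip: 5.5

```text
time_s: 20.22
eef_pos: [0.6235, -0.2362, 0.0349]
tcp_rot: [-3.142, -0.0, 2.919]
force: [0.5, -0.3, -0.5]
finger_gap: 0.646
finger_force: 0.0
```

Call:
arm_command:
  series: [0,0,-1.5,0,0,0,0,0,-3.5,0,0,0,0,0,-4,0,0,0,2.5,0,-2,0,0,0,2.5,0,0,0,0,0,0,0,0,0,0,0,0,0,0,0,0,0]

```text
time_s: 20.8
eef_pos: [0.5744, -0.2253, 0.1466]
tcp_rot: [-3.141, 0.001, 2.919]
force: [1.3, -0.7, -0.5]
finger_gap: 0.643
finger_force: 0.0
```

```bash
python3 near.py elbow .586 -.2275 -.22 0.003 e3.png
python3 - <<'E'
from h import *
for c in('top','scene'):
    s,im=snap(c);m=obj(c,'elbow_c',s,(.586,-.2275,.012));print(c,None if m is None else (int(m.sum()),fit([(c,s,m)],SH['elbow'],(.586,-.2275,-.22),.024,.003)))
E
```

```text
20.8 [ 0.5744 -0.2253  0.1466] [-3.1411e+00  1.0000e-03  2.9185e+00] [ 0.4   0.9  -0.17  1.44  0.18  0.81  1.52]
[(0.93, array([ 0.5821, -0.2319,  0.0162]))]
5365 ([0.5861, -0.2278, -0.2454, 0.003], np.float64(0.945))
top (300, ([0.5882, -0.2263, -0.2079, 0.003], np.float64(0.448)))
scene (451, ([0.592, -0.2261, -0.1738, 0.003], np.float64(0.892)))
```

View pics/e3.png

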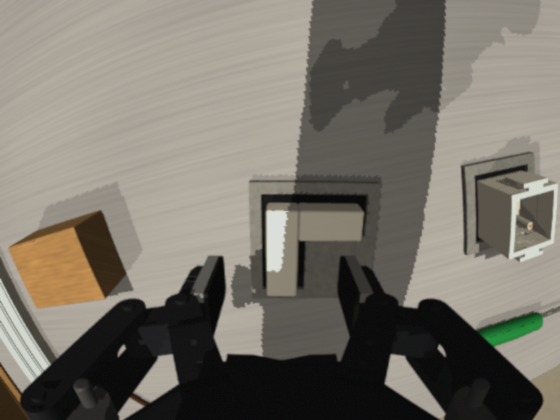

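The elbow lies in its cut-out, corner at (283,220), with a clear margin all round. On to the tee.

Call:
arm_command:
  series: [1.6,3.6,-0.1,0,0,0,1.6,3.6,-0.1,0,0,0,1.6,3.6,0,0,0,0,1.6,3.6,0,0,0,0,1.6,3.6,0,0,0,0,1.6,3.6,0,0,0,0,1.6,3.6,0,0,0,0,1.6,3.6,0,0,0,0,1.6,3.6,0,0,0,0,1.6,3.6,0,0,0,0,1.6,3.6,0,0,0,0,1.6,3.6,0,0,0,0]

```text
time_s: 22.15
eef_pos: [0.4824, 0.2407, 0.1468]
tcp_rot: [-3.142, 0.0, 2.919]
force: [0.5, 0.0, -0.1]
finger_gap: 0.646
finger_force: 0.0
```

Call:
arm_command:
  series: [0.8,2.8,0,0,0,0,0,0,0,0,0,5,0,0,0,0,0,5,0,0,0,0,0,5,0,0,0,0,0,0,0,0,0,0,0,0]

```text
time_s: 22.65
eef_pos: [0.4814, 0.2679, 0.1467]
tcp_rot: [-3.141, 0.0, 2.66]
force: [-0.4, 0.5, -0.8]
finger_gap: 0.645
finger_force: 0.0
```

```bash
python3 near.py tee .448 .2845 -.48 0 t1.png
```

```text
22.65 [0.4814 0.2679 0.1467] [-3.1413e+00  1.0000e-04  2.6599e+00] [-0.59  0.82  0.05  1.7  -0.06  0.62  0.58]
[(0.6, array([0.4488, 0.281 , 0.0112]))]
5892 ([0.4478, 0.2826, -0.4707, 0.0], np.float64(0.937))
```

View pics/t1.png

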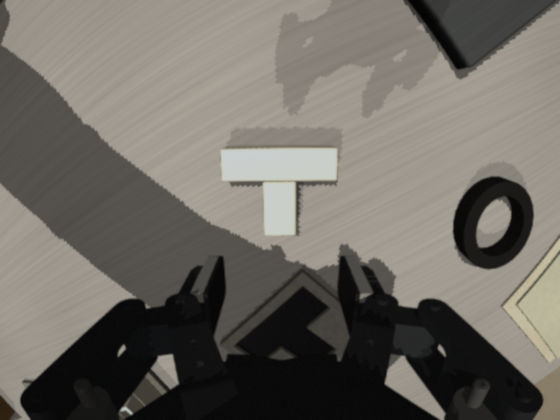

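The tee's stem runs straight down from (280,180) to (280,235), 1–2 mm left of the finger centre. I shift slightly, go down and grip.

Call:
arm_command:
  series: [0,-0.15,3.2,0,0,0,0,0,3.2,0,0,0,0,0,2.6,0,0,0,0,0,1.6,0,0,0,0,0,0.8,0,0,0,0,0,0,0,0,0,0,0,0,0,0,0]

```text
time_s: 23.38
eef_pos: [0.4809, 0.2664, 0.0334]
tcp_rot: [3.141, 0.0, 2.657]
force: [-0.1, -0.6, 0.3]
finger_gap: 0.64
finger_force: 0.0
```

Call:
arm_command:
  series: [0,0,0,0,0,0,0,0,0,0,0,0,0,0,0,0,0,0,0,0,0,0,0,0,0,0,0,0,0,0,0,0,0,0,0,0,0,0,0,0,0,0,0,0,0,0,0,0]
  grip: 2.2
  squeeze: 35

```text
time_s: 24.05
eef_pos: [0.4812, 0.2666, 0.034]
tcp_rot: [3.14, 0.001, 2.657]
force: [-0.7, -0.5, 10.0]
finger_gap: 0.295
finger_force: 34.3
```

Call:
arm_command:
  series: [0,0,-3,0,0,0,0,0,-4,0,0,-6.9,0,0,0,0,0,-6.9,0,0,0,0,0,-6.9,0,0,0,0,0,-6.9,0,0,0,0,0,-6.9,0,0,0,0,0,-6.9,0,0,0,0,0,-6.9,-3.1,-2.4,0,0,0,0,-3.1,-2.4,0,0,0,0,-3.0,-2.4,0,0,0,0,-3.0,-2.3,0,0,0,0]

```text
time_s: 25.05
eef_pos: [0.6302, 0.2188, 0.104]
tcp_rot: [-3.141, 0.001, -2.784]
force: [0.3, 1.2, -0.5]
finger_gap: 0.295
finger_force: 35.6
```

Call:
arm_command:
  series: [0,0,0,0,0,0,0,0,0,0,0,0,0,0,0,0,0,0]

```text
time_s: 25.3
eef_pos: [0.6276, 0.2205, 0.103]
tcp_rot: [3.141, -0.001, -2.783]
force: [-1.3, 0.2, -0.2]
finger_gap: 0.294
finger_force: 35.5
```

Run:
```python
from h import *
s,im=snap('wrist','t2.png');e=s['eef_pos'];print(s['time_s'],e.round(4),s['tcp_rot'].round(4),s['finger_gap'],s['finger_force'],s['joint_pos'].round(2))
a=s['tcp_rot'][2]+np.pi;p=e[:2]-.037*Q(np.cos(a),np.sin(a));z=e[2]-.034
print('pred',p,a,z)
b=im[:,:,::-1].copy()
q=(.5946,.2075,.358);c,n=np.cos(q[2]),np.sin(q[2]);w=off(SH['tee'],.006)@np.array([[c,n],[-n,c]])+q[:2]
cv2.polylines(b,[np.round(proj('wrist',s,np.c_[w,np.full(len(w),.008)])).astype(int)],True,(0,0,255),1)
cv2.imwrite('pics/t2o.png',b)
```

```text
25.3 [0.6276 0.2205 0.103 ] [ 3.1413e+00 -5.0000e-04 -2.7829e+00] 0.29353322829576944 35.51194131374359 [-0.29  1.03 -0.24  1.26  0.26  0.88  1.35]
pred [0.59300044 0.20747533] 0.35872338882649446 0.06901539282694626
```

View pics/t2o.png

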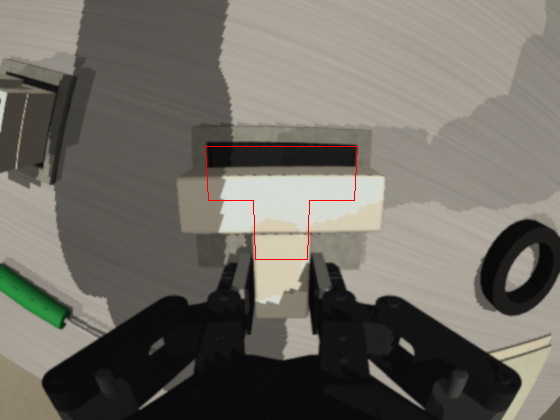

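The drawn T cut-out matches the visible black edge (206,146) to (357,146), and the tee is square above it. I lower it.

Call:
arm_command:
  series: [-0.1,0,2.5,0,0,0,0,0,2.0,0,0,0,0,0,1.0,0,0,0,0,0,0.5,0,0,0,0,0,0.2,0,0,0,0,0,0,0,0,0,0,0,0,0,0,0]

```text
time_s: 25.93
eef_pos: [0.6295, 0.2208, 0.0419]
tcp_rot: [-3.142, 0.001, -2.783]
force: [-0.3, -0.1, -0.6]
finger_gap: 0.291
finger_force: 35.5
```

Target height is 0.037 m.

Call:
arm_command:
  series: [0,0,0.3,0,0,0,0,0,0.2,0,0,0,0,0,0,0,0,0,0,0,0,0,0,0]

```text
time_s: 26.27
eef_pos: [0.6297, 0.2206, 0.0368]
tcp_rot: [-3.141, 0.001, -2.783]
force: [-0.8, -1.1, 8.5]
finger_gap: 0.292
finger_force: 37.1
```

Call:
arm_command:
  series: [0,0,0,0,0,0,0,0,0,0,0,0,0,0,0,0,0,0,0,0,0,0,0,0,0,0,0,0,0,0]
  grip: 5.5

```text
time_s: 26.68
eef_pos: [0.6292, 0.2205, 0.0358]
tcp_rot: [-3.142, -0.0, -2.783]
force: [0.2, -0.6, -0.0]
finger_gap: 0.645
finger_force: 0.0
```

Call:
arm_command:
  series: [0,0,-1.5,0,0,0,0,0,-3.5,0,0,0,0,0,-4,0,0,0,2.5,0,-3,0,0,0,3,0,-4,0,0,0,3,0,-3,0,0,0,0,0,0,0,0,0,0,0,0,0,0,0]

```text
time_s: 27.35
eef_pos: [0.5548, 0.1925, 0.2216]
tcp_rot: [-3.141, 0.004, -2.783]
force: [1.7, 0.1, 0.4]
finger_gap: 0.642
finger_force: 0.0
```

```bash
python3 near.py tee .5946 .2075 .358 0.003 t3.png
python3 - <<'E'
from h import *
s,im=snap('scene');
for k,p in(('elbow',(.586,-.2275,-.22)),('tee',(.5946,.2075,.358))):
    m=obj('scene',k+'_c',s,(*p[:2],.015));print(k,None if m is None else (int(m.sum()),fit([('scene',s,m)],SH[k],p,.024,.003)))
E
```

```text
27.35 [0.5548 0.1925 0.2216] [-3.1411  0.0036 -2.7832] [-0.26  0.77 -0.26  1.48  0.23  0.92  1.34]
[(0.8, array([0.5967, 0.2039, 0.0197]))]
3419 ([0.5947, 0.2074, 0.3762, 0.003], np.float64(0.934))
elbow (419, ([0.5924, -0.2251, -0.1848, 0.003], np.float64(0.831)))
tee (434, ([0.5997, 0.2123, 0.3125, 0.003], np.float64(0.882)))
```

View pics/t3.png

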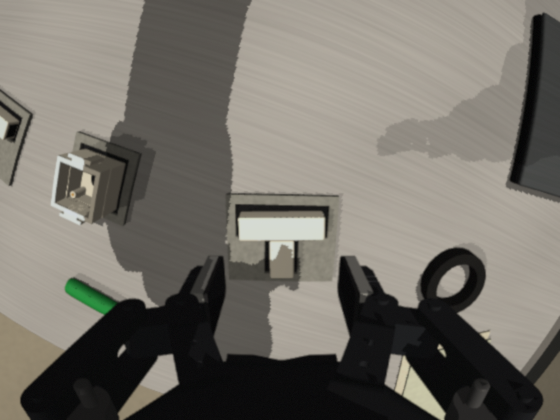

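The tee lies in its cut-out (282,225) with margin all round, and the frame still sits on the box at left (85,185). The arm is clear, so I hand in.

```bash
python3 -c "
from rig import manip
print(manip.finish_job())"
```

```text
the job is handed in; nothing more can be done
None
```

The job is handed in at about 27 s of arm time: the elbow, tee and box are in their trays and the frame is seated on the box, all confirmed in the last wrist pictures; `finish_job()` returned no pass/fail verdict.

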